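# Seat the keyed adapter in the wheel-balancer head and close the keeper

## Task

Pick up the brass-flanged adapter and fit it into the socket of the blue wheel-balancer head on the bench: feel for the slots by turning it gently under light pressure, without forcing it, until its two keys drop in and the flange lies fully home on the steel ring. Then swing the red keeper all the way round over the flange to its stop, let go, and leave the other things on the bench where they are.

Things in the scene. Friction and masses are not known exactly. Their poses are not given: they have to be found in the camera images.
- adapter_center (a point): centre (half-way up) of the loose keyed adapter, 0.15-0.30 kg, 50 mm tall, standing upright on the bench, z up along its axis. Its top 28 mm is a brass grip block, 28 mm along x and 24 mm along y: grip its two flats across y. Below it a round brass flange, diameter 56, 6 mm thick, then the steel pilot with two keys. A half turn makes no difference
- adapter: the same adapter; origin at the centre of its foot, 25 mm below its centre. Pilot: diameter 28 mm, 16 mm long below the flange, foot chamfered 3.5 mm. Two opposite keys on the top 6 mm of the pilot, just under the flange, along the adapter's x axis: 8 mm wide, reaching 22 mm from the axis
- head: blue balancer head, bolted to the bench; origin on the bench under the socket's centre, z up. Base plate 96 x 96 mm, 9 mm thick, extended along -y to 108 mm from the centre. On it a steel index ring, diameter 72 mm, flat top (the seat) 30 mm above the bench. It holds stiffly (2 N m). If the keys ride on the seat, the flange is 6 mm above it; once they meet the slots, it drops to lie on the ring
- seat (a point): socket's centre at the ring's top face, axes as the head's. Round bore, diameter 30.5 mm, 21 mm deep; two opposite slots 10.5 mm wide, 7.5 mm deep, out to 24.5 mm from the centre. Slots' angle not measured: turned anticlockwise (from above) from the head's x axis by 0.2 to 1.3 rad (11 to 75 degrees). Adapter's centre above this: 9 mm home, 15 mm with keys riding on the ring
- keeper (a joint): angle of the red keeper, rad: 0 open, 1.75 at its stop (arm points at the socket's centre, over the flange's edge); grows anticlockwise from above; stays where left, turns with 0.06 N m. Flat arm 5 mm thick, 14 mm wide, underside 38.5 mm above the bench (2.5 mm over a seated flange), reaching 55 mm from the pivot; its tail on the other side carries an upright black pin
- keeper_pivot (a point): the keeper's upright pivot axis, on a post 75 mm from the socket centre along the head's -y, 40.5 mm above the bench; axes as the head's
- keeper_pin (a point): middle of the upright black handle pin of the keeper, diameter 11 mm, standing from 43 to 76 mm above the bench, 38 mm from the pivot, opposite to the arm
- torch: black torch, 121 mm, bystander to be left alone; origin under its centre
- cement_tube: blue and yellow tube, 119 mm, bystander; origin under its centre
- marker: white and black marker pen, 131 mm, bystander; origin under its centre
There are look-alikes about, which are no part of the job. Leave any black or orange look-alike of the adapter alone.

How it is judged (in metres and radians):
On the way, in this order (a step that is already met when the one before it is completed fails the run):
1. the adapter is lifted clear of the bench (height (world z) of adapter_center above 0.05 m), for 0.1 s.
2. the adapter sits fully home in the socket while the keeper is still open (z of adapter_center in the frame of seat below 0.0107 m and horizontal distance between adapter_center and seat below 0.004 m and angle between adapter_center's own z axis and vertical below 0.08 rad and value of joint keeper below 1 rad), for 0.2 s.
At the end, for the whole second after the job is handed in: the adapter stands upright (within 4.5 degrees) and at rest, fully home in the socket (flange within 1.7 mm of the ring, centre within 4 mm of the socket's), and the keeper is closed over its flange (joint above 1.6 rad) (z of adapter_center in the frame of seat below 0.0107 m and horizontal distance between adapter_center and seat below 0.004 m and angle between adapter_center's own z axis and vertical below 0.08 rad and value of joint keeper above 1.6 rad and linear speed of adapter below 0.02 m/s); the robot touches nothing.
It fails at once if the adapter is forced: more than 50 N between it and the head (contact force between adapter and head above 50 N).
It fails at once if a loose bystander (torch, tube, marker) is shifted by more than 30 mm (distance of any of torch, cement_tube, marker from where it was at the start of the episode above 0.03 m).
It also fails if it takes over 64 s, if anything falls off the work surface, if the arm or the gripper's body presses on something with over 40 N, if the wrist force passes 120 N, or if a joint passes its speed limit or range.

## Robot

A 7-joint arm with a two-finger parallel gripper is mounted at the origin on a cart in front of the work surface, level with it; the furniture and walls round the work are solid. World frame = base frame: x ahead of the robot, y to its left, z up, the work surface at z = 0. Lengths are in mm, angles in rad, forces in N, time in s.
With the tool pointing down it reaches from about 400 to 875 mm from the base axis. Payload 4.4 kg.
Tool frame: the origin (TCP) lies where the fingers leave the gripper's body, on its centre line; the fingertips stand 73 mm ahead of it and the grasp point (between the pads) lies 54 mm ahead of it; z points along the fingers, y is the line along which they close (so a half turn about z gives the same grasp; the last joint's range is limited). The gripper opens to 85 mm and grips with 20 to 120 N. Pads are 22 mm wide; open, the fingers measure 114 mm over their backs; the gripper's body (76 mm by 85 mm) begins 54 mm behind the grasp point. The pads swing forward as they close: fully open they stand 13 mm farther back than shut.
Start: joints at [1.053, 0.628, 0.038, 1.517, -0.027, 0.996, -0.02], TCP at [283.806, -584.783, 303.913] pointing down, gripper open.
Joint ranges: [-3.06, 3.06], [-0.37, 2.12], [-1.25, 1.32], [0.18, 2.47], [-1.1, 4.24], [0.23, 1.98], [-2.94, 2.94]. Speed limits (rad/s): [2.57, 2.57, 3.14, 3.14, 3.14, 3.14, 3.14].

## Interface

Orientations are given as [roll, pitch, yaw] about the fixed x, y, z axes, in that order (R = Rz(yaw) Ry(pitch) Rx(roll)).
In Python, from cell import ctrl gives the robot as it stands.
- The arm moves only by the tool send_rows, never from a script. Its argument "rows" is a list that holds one entry, the list of rows, each a list of 6 numbers: the shift along the tool's x, y, z in cm, then the turn, a rotation vector about the tool's x, y, z in rad. In form: [[[tx, ty, tz, wx, wy, wz], ...]]. A call has 1 to 10 rows; each row is the pose to reach, as a shift and turn from the pose commanded when the call began, along the tool's axes at that moment; what a row does not reach only later rows make up. A row lasts 1/10 s, in which the tool goes at most 50 mm and 8.59 degrees, less where a joint would pass 70% of its speed; a pose out of reach is approached as far as the arm can. A call with a gripper value outside its range is refused whole. "grip" is the closure in counts, from 0 (fully open) to 255 (shut), set as the call begins (left out, the last holds). The fingers move at their own pace and stop on an object; the grip force is fixed at half the most. Time passes only in rows, so rows that repeat a pose let the fingers close. It gives the time, the measured TCP pose, the force, the opening and the grip force at its end, in the units of the state.
- ctrl.read_state(): the state, without advancing time (a new reading comes with each control period).
- ctrl.get_image(name): name is "scene" or "top" or "wrist"; returns a dict with "pixels" (400x640x3 uint8, red, green, blue), "fx", "fy", "cx", "cy" (pixels), "extrinsics" (4x4, takes a point from camera to world coordinates); the wrist camera has in their place "mount" (4x4, takes a point from camera to tool coordinates, whose origin is the TCP and whose axes are the flange's). Camera axes: x right, y up, looking along -z (the intrinsics and any distortion apply to the point x, -y, -z); pixel columns grow to the right and rows downward; lengths in mm; the calibration is good to about 2 mm. A picture is of the moment at which its call begins: read the wrist's pose just before it. There is no depth.
- ctrl.finish_job(): hands the job in; it is judged then, once.
The state is a dict: "clock": time; "qpos": joint angles; "qd": joint speeds; "tau": joint torques, N m; "eef_pos": TCP position; "tool_rot": TCP orientation; "force": force on the tool from outside, world axes, zero at the start; "torque": the same for the moment, N m; "width": finger opening in mm; "gripper_force": force on a finger pad.
Only numpy, scipy, OpenCV 4.12 (cv2) and the standard library are available. Lean on these libraries where they do the work, as an engineer would, in place of code of your own. Each camera call takes 0.05 s, during which the arm holds its last target. There are 200 camera calls.

## Working session

There is one attempt and no reset: what is moved stays moved. The work goes in short steps, Python scripts to look and compute and a tool call to move; the robot and the scene stay as the last step left them, time stands still between calls to the robot, and variables do not carry over. Pictures are saved under pics/ and viewed, at most 10 in all, crops included, and the job is handed in when it is done.

Besides the shell and the picture viewer there is one more tool, called after ">>>" as name([rows], argument=value, ...), one row to a line, values as JSON. send_rows: Moves the arm, as the interface text tells. Its arguments: {"type":"object","properties":{"rows":{"type":"array","items":{"type":"array","items":{"type":"array","items":{"type":"number"}}}},"grip":{"type":"number"}},"required":["rows"]}

```bash
ls; mkdir -p pics; cat > h.py <<'E'
import numpy as np,cv2
from scipy.spatial.transform import Rotation as R
from cell import ctrl
def tool():
    s=ctrl.read_state(); T=np.eye(4); T[:3,:3]=R.from_euler('xyz',s['tool_rot']).as_matrix(); T[:3,3]=s['eef_pos']; return T,s
def grab(name,save=None):
    T,s=tool(); im=ctrl.get_image(name)
    im['E']=T@np.array(im['mount']) if name=='wrist' else np.array(im['extrinsics'])
    if save: cv2.imwrite('pics/'+save,np.array(im['pixels'])[:,:,::-1])
    return im
def ray(im,u,v,z):
    d=np.array([(u-im['cx'])/im['fx'],-(v-im['cy'])/im['fy'],-1.]); E=im['E']; d=E[:3,:3]@d; o=E[:3,3]
    return o+d*(z-o[2])/d[2]
def proj(im,p):
    q=np.linalg.inv(im['E'])@np.append(p,1); return im['cx']+im['fx']*q[0]/-q[2], im['cy']-im['fy']*q[1]/-q[2]
def totool(p):  # world point -> tool frame mm
    T,_=tool(); return np.linalg.inv(T)@np.append(p,1)
E
python3 - <<'E'
from h import *
t=grab('top','top.png'); s=grab('scene','scene.png')
print({k:v for k,v in t.items() if k!='pixels'})
print({k:v for k,v in s.items() if k!='pixels'})
print(ctrl.read_state())
E
```

```text
pics
{'fx': 372.00352570451787, 'fy': 372.00352570451787, 'cx': 323.4763996375112, 'cy': 196.06970446728485, 'extrinsics': array([[-7.17464868e-03,  9.89239557e-01, -1.46128789e-01,
         3.86493056e+02],
       [-9.99955028e-01, -8.00384037e-03, -5.08722124e-03,
        -2.20562942e+01],
       [-6.20207199e-03,  1.46085718e-01,  9.89252494e-01,
         1.19922769e+03],
       [ 0.00000000e+00,  0.00000000e+00,  0.00000000e+00,
         1.00000000e+00]]), 'E': array([[-7.17464868e-03,  9.89239557e-01, -1.46128789e-01,
         3.86493056e+02],
       [-9.99955028e-01, -8.00384037e-03, -5.08722124e-03,
        -2.20562942e+01],
       [-6.20207199e-03,  1.46085718e-01,  9.89252494e-01,
         1.19922769e+03],
       [ 0.00000000e+00,  0.00000000e+00,  0.00000000e+00,
         1.00000000e+00]])}
{'fx': 488.5120702590783, 'fy': 488.5120702590783, 'cx': 321.81707829461976, 'cy': 202.31585569757496, 'extrinsics': array([[-6.32221268e-01,  5.53060696e-01, -5.42604953e-01,
        -6.82928000e+01],
       [-7.74774537e-01, -4.55396729e-01,  4.38563833e-01,
         4.90648648e+02],
 
[... 513 characters left out ...]
]])}
{'clock': 0.1, 'qpos': array([ 1.05319152,  0.62923728,  0.03845304,  1.51830838, -0.02701912,
        0.99630794, -0.02004146]), 'qd': array([-0.00088443, -0.001641  , -0.00082844, -0.00212337, -0.00174281,
       -0.00066341, -0.00041902]), 'tau': array([ 3.27952177e-03, -5.64537191e+01,  1.23036873e+00, -1.93974423e+01,
        1.12415152e-02,  5.39901783e-03,  1.16775479e-05]), 'eef_pos': array([ 283.61145107, -584.35441105,  303.07877289]), 'tool_rot': array([-3.13984969e+00,  6.66903626e-06,  4.51745339e-01]), 'force': array([0.12999366, 0.31942916, 0.15647921]), 'torque': array([-2.24788445e-05,  4.24631941e-02,  9.26097537e-03]), 'gripper_force': 0.0, 'width': 84.87249262318754}
```

View pics/top.png

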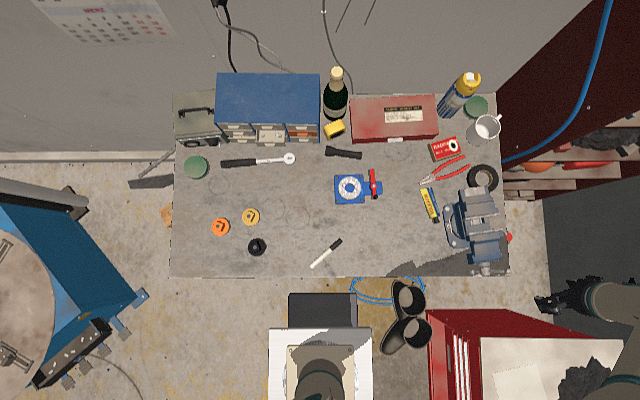

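View pics/scene.png

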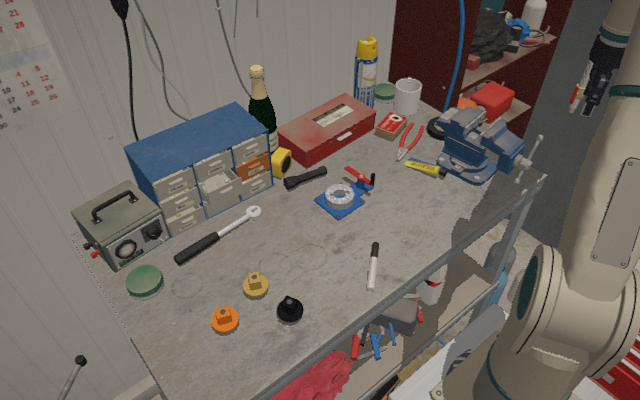

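Seen in the top view: the candidates are brass (251,216), orange (221,227) and black (257,247). I choose the brass one. The head is at (350,188) and the keeper at (373,184). Next I'll measure both and check a close crop.

```bash
python3 - <<'E'
from h import *
t=grab('top'); s=grab('scene')
a=t['pixels'][195:260,205:275]; b=t['pixels'][165:210,325:390]
A=cv2.resize(np.ascontiguousarray(a),(350*1,325),interpolation=3); B=cv2.resize(np.ascontiguousarray(b),(430,325),interpolation=3)[:, :430]
cv2.imwrite('pics/crop1.png',np.hstack([A,B])[:,:,::-1])
def mask(im,lo,hi,box):
    h=cv2.cvtColor(np.ascontiguousarray(im['pixels']),cv2.COLOR_RGB2HSV); m=cv2.inRange(h,lo,hi); M=np.zeros_like(m); x0,y0,x1,y1=box; M[y0:y1,x0:x1]=m[y0:y1,x0:x1]; return M
for im,box in((t,(240,205,263,228)),(s,(240,268,272,300))):
    m=mask(im,(18,100,60),(32,255,255),box); ys,xs=np.nonzero(m); print('brass',len(xs),xs.min(),xs.max(),ys.min(),ys.max(),ray(im,(xs.min()+xs.max())/2,(ys.min()+ys.max())/2,22),ray(im,xs.mean(),ys.mean(),30))
m=mask(t,(100,120,60),(125,255,255),(325,165,390,212)); c=max(cv2.findContours(m,0,1)[0],key=cv2.contourArea); 
pts=np.array([ray(t,*p[0],9)[:2] for p in c],np.float32); print('blue rect',cv2.minAreaRect(pts))
m=mask(t,(0,150,60),(6,255,255),(360,160,390,205)); ys,xs=np.nonzero(m); P=np.array([ray(t,x,y,43)[:2] for x,y in zip(xs,ys)],np.float32); print('red',cv2.minAreaRect(P),P.mean(0))
E
```

```text
brass 216 242 259 208 224 [498.24724227 216.35160753  22.        ] [495.98464223 215.50346869  30.        ]
brass 476 243 268 271 296 [497.86119081 218.70963796  22.        ] [490.44409594 223.45208215  30.        ]
blue rect ((584.9818725585938, -110.19403076171875), (119.84546661376953, 92.03765869140625), 89.54327392578125)
red ((596.7199096679688, -173.2557830810547), (93.26629638671875, 16.237197875976562), 3.219935417175293) [ 602.35803 -171.50714]
```

View pics/crop1.png

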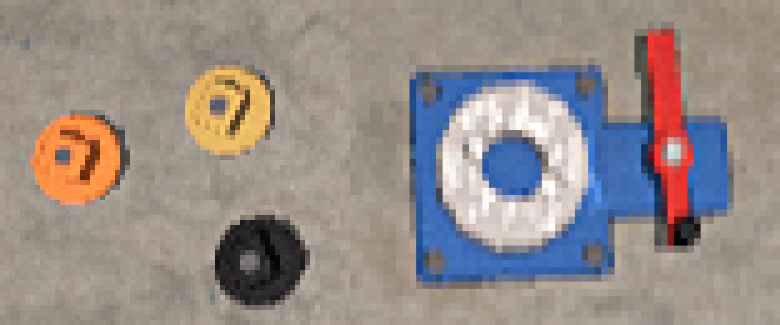

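The crop shows the brass adapter at left, upright, with its block turned slightly. The head plate is nearly square to the world axes. The keeper is open, with its arm along +x, the post at crop (672,152) and the black pin at (685,230). I'll look at the head from above on the way to the adapter.

```bash
python3 - <<'E'
from h import *
im=grab('wrist'); print(np.round(im['mount'],3),im['fx'],im['cx'],im['cy'])
t=grab('top'); print('post',ray(t,373.7,186,46),'pin',ray(t,325+685*65/430-350*65/430,165+230*45/325,76))
T,s=tool()
# camera centre over head
print(totool([560,-105,303]), 'yaw0 turn about tool z = +0.4517 (tool z down)')
E
```

```text
[[ 1.0000e-03  9.5500e-01  2.9800e-01  7.5774e+01]
 [ 1.0000e+00 -1.0000e-03 -0.0000e+00 -8.7100e-01]
 [ 0.0000e+00  2.9800e-01 -9.5500e-01 -7.1094e+01]
 [ 0.0000e+00  0.0000e+00  0.0000e+00  1.0000e+00]] 327.5864669065814 318.1764388981129 205.3900952430633
post [ 587.56415501 -174.23777153   46.        ] pin [ 548.73286577 -175.28458764   76.        ]
[ 457.96142688 -310.95408485    0.77746796    1.        ] yaw0 turn about tool z = +0.4517 (tool z down)
```

```bash
python3 - <<'E'
from h import *
print(totool([590,-115,240]))
E
```

```text
[ 480.58755906 -288.82418317   63.76417762    1.        ]
```

>>> send_rows([
  [[48,-28.9,6.4,0,0,0.452],[48,-28.9,6.4,0,0,0.452],[48,-28.9,6.4,0,0,0.452],[48,-28.9,6.4,0,0,0.452],[48,-28.9,6.4,0,0,0.452],[48,-28.9,6.4,0,0,0.452],[48,-28.9,6.4,0,0,0.452],[48,-28.9,6.4,0,0,0.452],[48,-28.9,6.4,0,0,0.452],[48,-28.9,6.4,0,0,0.452]],
])

```text
clock: 1.3
eef_pos: [555.8, -166.6, 247.1]
tool_rot: [3.141, -0.0, -0.0]
force: [1.6, 0.2, 0.5]
width: 85.7
gripper_force: 0.0
```

>>> send_rows([
  [[3,-5,0.7,0,0,0],[3,-5,0.7,0,0,0],[3,-5,0.7,0,0,0],[3,-5,0.7,0,0,0]],
])

```text
clock: 1.7
eef_pos: [584.1, -120.0, 240.2]
tool_rot: [3.14, 0.001, -0.002]
force: [-0.3, 0.5, 0.0]
width: 85.3
gripper_force: 0.0
```

```bash
python3 - <<'E'
from h import *
im=grab('wrist','w1.png'); print(tool()[1]['eef_pos'],proj(im,np.array([585,-95,30])),proj(im,np.array([587,-174,46])),proj(im,np.array([549,-175,76])))
np.save('w1.npy',im,allow_pickle=True)
E
```

```text
[ 583.94281768 -120.77294139  240.39053403] (np.float64(290.3797153865582), np.float64(191.12636274632962)) (np.float64(382.95610508948096), np.float64(193.60805982642225)) (np.float64(388.67779271537506), np.float64(250.31635371579662))
```

View pics/w1.png

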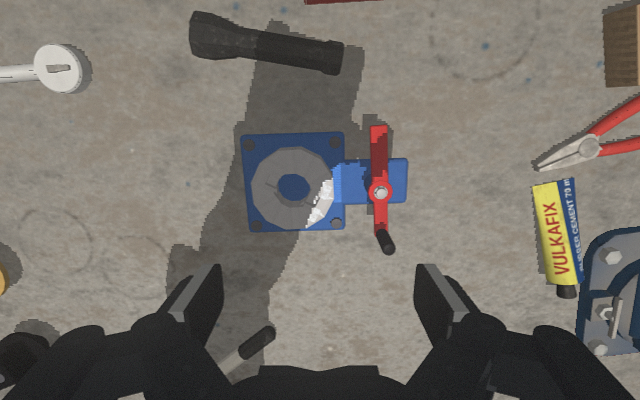

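The ring centre is near (292,188), the bolts near (249,144), (334,139), (255,226) and (337,223), the post at (380,191) and the pin at (386,241). Next I'll measure the head pose and enlarge the ring to look for the slots.

```bash
python3 - <<'E'
from h import *
im=np.load('w1.npy',allow_pickle=True).item()
px=np.ascontiguousarray(im['pixels'])
c=px[140:236,244:344]; g=cv2.createCLAHE(3,(3,3)).apply(cv2.cvtColor(c,cv2.COLOR_RGB2GRAY))
o=cv2.resize(c,(400,384),interpolation=2); g=cv2.resize(g,(400,384),interpolation=2)
cv2.imwrite('pics/ring.png',np.hstack([o[:,:,::-1],cv2.cvtColor(g,8)]))
h=cv2.cvtColor(px,cv2.COLOR_RGB2HSV); m=cv2.inRange(h,(100,90,40),(125,255,255)); m[:, :235]=0;m[:,412:]=0;m[:125]=0;m[240:]=0
# bore: blue component inside ring
b=m.copy(); b[:168]=0;b[208:]=0;b[:,:272]=0;b[:,:]*=1;b[:,316:]=0
ys,xs=np.nonzero(b); print('bore px',(xs.min()+xs.max())/2,(ys.min()+ys.max())/2,len(xs),'floor z9',ray(im,(xs.min()+xs.max())/2,(ys.min()+ys.max())/2,9),'z30',ray(im,(xs.min()+xs.max())/2,(ys.min()+ys.max())/2,30))
gr=(h[...,1]<60)&(h[...,2]>0); r=np.zeros(gr.shape,np.uint8); r[140:236,244:340]=255; r[m==0]&=255; r[m>0]=0
r=cv2.morphologyEx(r,cv2.MORPH_OPEN,np.ones((9,9)))
cc=max(cv2.findContours(r,0,1)[0],key=cv2.contourArea); x,y,w,hh=cv2.boundingRect(cc); print('ringbox',x,y,w,hh,ray(im,x+w/2,y+hh/2,30))
B=[ray(im,u,v,9)[:2] for u,v in((249,144),(334,139),(255,226),(337,223))]; print('bolts',np.round(B,1),np.mean(B,0))
c=max(cv2.findContours(m,0,1)[0],key=cv2.contourArea); pts=np.array([ray(im,*p[0],9)[:2] for p in c],np.float32); print('rect',cv2.minAreaRect(pts))
print('post',ray(im,381,191,45),'pin top',ray(im,389,247,76),'pinbase',ray(im,383,232,43),'armend',ray(im,379,126,43))
E
```

```text
bore px 293.5 187.0 647 floor z9 [583.47941474 -96.25894118   9.        ] z30 [588.76640869 -97.85554729  30.        ]
ringbox 251 147 83 82 [587.85655254 -96.94986853  30.        ]
bolts [[ 623.9  -56.6]
 [ 628.4 -134.1]
 [ 543.9  -57.4]
 [ 547.  -138.2]] [585.80955082 -96.56835907]
rect ((587.032958984375, -110.39289855957031), (94.75015258789062, 121.14901733398438), 1.802976369857788)
post [ 588.99889218 -172.42989663   45.        ] pin top [ 551.84495313 -175.07199782   76.        ] pinbase [ 551.15227167 -176.69922295   43.        ] armend [ 642.06560642 -168.20555238   43.        ]
```

View pics/ring.png

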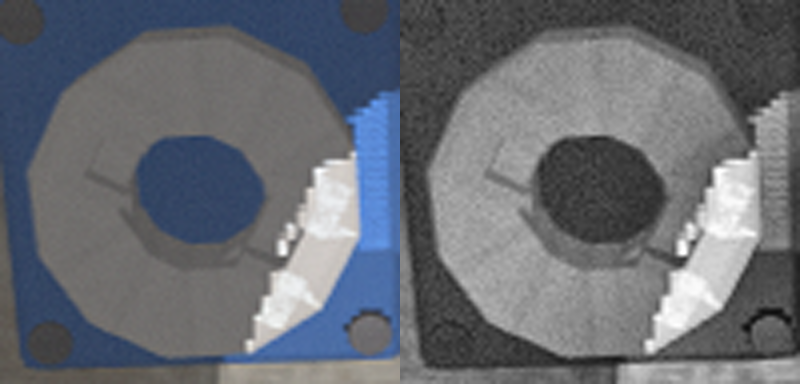

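The slot's left edge runs from (88,175) to (130,192) in the crop. That puts the slot axis about 21° clockwise from image-right, so about 69° in world yaw (±5°). The ring centre is about (587.5,-97), the post (589,-172.5) and the pin (551.5,-176). Now over to the adapter.

>>> send_rows([
  [[-8.6,-33.8,4,0,0,0],[-8.6,-33.8,4,0,0,0],[-8.6,-33.8,4,0,0,0],[-8.6,-33.8,4,0,0,0],[-8.6,-33.8,4,0,0,0],[-8.6,-33.8,4,0,0,0],[-8.6,-33.8,4,0,0,0],[-8.6,-33.8,4,0,0,0],[-8.6,-33.8,4,0,0,0],[-8.6,-33.8,4,0,0,0]],
])

```text
clock: 2.75
eef_pos: [499.8, 216.8, 200.6]
tool_rot: [3.14, -0.001, -0.004]
force: [0.6, 0.2, 0.4]
width: 85.4
gripper_force: 0.0
```

```bash
python3 - <<'E'
from h import *
im=grab('wrist'); T,s=tool(); print(s['eef_pos'],s['tool_rot'],s['qpos'])
np.save('w2.npy',im,allow_pickle=True)
px=np.ascontiguousarray(im['pixels']); u,v=map(int,proj(im,[498,217,25])); print(u,v)
x0=max(u-80,0);y0=max(v-60,0); cv2.imwrite('pics/adp.png',cv2.resize(px[y0:y0+120,x0:x0+160],(800,600),interpolation=2)[:,:,::-1]); print(x0,y0)
h=cv2.cvtColor(px,cv2.COLOR_RGB2HSV); m=cv2.inRange(h,(18,80,40),(32,255,255)); 
for c in cv2.findContours(m,0,1)[0]:
    if cv2.contourArea(c)>300: e=cv2.boundingRect(c); print(e,ray(im,e[0]+e[2]/2,e[1]+e[3]/2,22))
E
```

```text
[499.98917124 216.59933497 200.62634113] [ 3.14044832e+00 -1.05278649e-03 -4.78527292e-03] [-0.59127748  0.62995997  0.19791509  1.91481153 -0.19950605  0.61511201
 -1.8426058 ]
318 206
238 146
(281, 172, 70, 69) [496.68864856 218.95080705  22.        ]
```

View pics/adp.png

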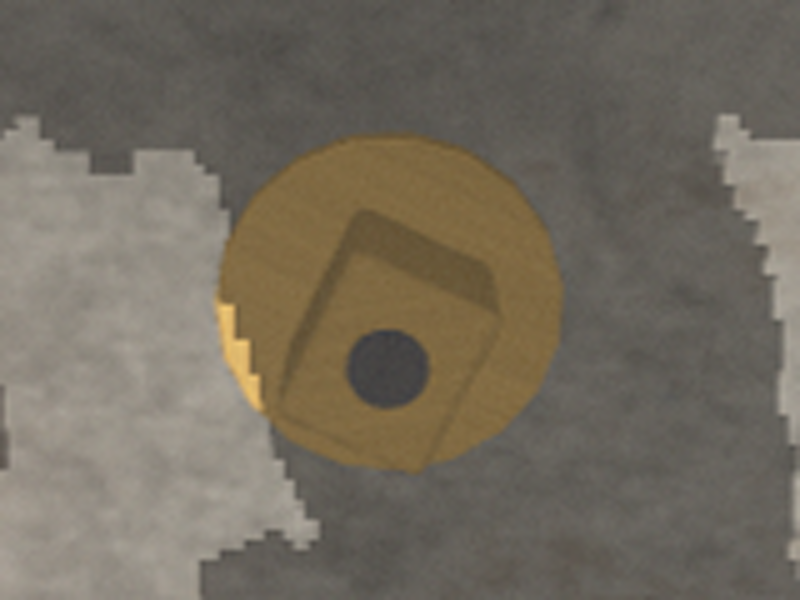

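The block's top corners in the crop are (358,250), (500,315), (425,470) and (278,415). The long side tilts about -24.5° in world yaw.

```bash
python3 - <<'E'
from h import *
im=np.load('w2.npy',allow_pickle=True).item()
P=np.array([ray(im,238+a/5,146+b/5,50)[:2] for a,b in((358,250),(500,315),(425,470),(278,415))])
print(P.mean(0),np.linalg.norm(P-np.roll(P,-1,0),axis=1))
x=(P[0]-P[3])+(P[1]-P[2]); y=(P[0]-P[1])+(P[3]-P[2]); print(np.arctan2(x[1],x[0]),np.arctan2(y[1],y[0])-np.pi/2)
c=ray(im,238+388/5,146+369/5,50); print('hole',c)
for p in(P.mean(0),): print(totool([*p,97]))
t=grab('top'); print('orange',ray(t,221,227,22),'black',ray(t,257,247,22))
E
```

```text
[496.24539804 218.80991068] [22.30297378 26.10185668 23.03841853 27.48409317]
-0.43376904953098344 -0.4179027456181641
hole [495.46918856 219.11253274  50.        ]
[ -3.86340282  -2.31121283 103.61975425   1.        ]
orange [464.04306168 309.09668775  22.        ] black [400.47761253 193.82341684  22.        ]
```

>>> send_rows([
  [[-0.37,-0.24,1,0,0,0.15],[-0.37,-0.24,2,0,0,0.3],[-0.37,-0.24,4,0,0,0.427],[-0.37,-0.24,6,0,0,0.427],[-0.37,-0.24,8,0,0,0.427],[-0.37,-0.24,9.5,0,0,0.427],[-0.37,-0.24,10.4,0,0,0.427],[-0.37,-0.24,10.4,0,0,0.427],[-0.37,-0.24,10.4,0,0,0.427]],
], grip=0)

```text
clock: 3.75
eef_pos: [495.8, 221.3, 96.6]
tool_rot: [-3.141, -0.001, -0.429]
force: [-0.5, -0.1, -0.3]
width: 85.8
gripper_force: 0.0
```

>>> send_rows([
  [[0,0,0,0,0,0],[0,0,0,0,0,0],[0,0,0,0,0,0],[0,0,0,0,0,0],[0,0,0,0,0,0],[0,0,0,0,0,0],[0,0,0,0,0,0],[0,0,0,0,0,0],[0,0,0,0,0,0],[0,0,0,0,0,0]],
], grip=255)

```text
clock: 4.75
eef_pos: [495.3, 222.1, 96.5]
tool_rot: [-3.141, -0.0, -0.427]
force: [-0.4, -0.2, 5.9]
width: 22.8
gripper_force: 59.1
```

>>> send_rows([
  [[0,0,-2,0,0,0],[0,0,-5,0,0,0],[0,0,-9,0,0,0],[0,0,-9,0,0,0],[0,0,-9,0,0,0],[0,0,-9,0,0,0]],
])

```text
clock: 5.35
eef_pos: [494.1, 221.8, 184.8]
tool_rot: [3.139, 0.002, -0.427]
force: [-0.6, -0.9, -2.8]
width: 23.0
gripper_force: 59.7
```

```bash
python3 - <<'E'
from h import *
im=grab('wrist','w3.png'); T,s=tool(); print(s['eef_pos'],s['tool_rot'],s['width'],s['force'],s['gripper_force'])
px=np.ascontiguousarray(im['pixels']); h=cv2.cvtColor(px,cv2.COLOR_RGB2HSV); m=cv2.inRange(h,(18,80,40),(32,255,255)); m[:,:200]=0;m[:,440:]=0
c=max(cv2.findContours(m,0,1)[0],key=cv2.contourArea); e=cv2.boundingRect(c); print(e)
fl=ray(im,e[0]+e[2]/2,e[1],s['eef_pos'][2]-76); print('far rim of flange in tool (x should be 28)',totool(fl), [totool(ray(im,a,e[1]+e[3]/2,s['eef_pos'][2]-76))[1] for a in (e[0],e[0]+e[2])])
for a in(-28,28): print(proj(im,(T@[a,0,76,1])[:3]))
E
```

```text
[494.10819098 221.66108375 184.63709802] [ 3.13913780e+00  2.17451353e-03 -4.27045344e-01] 22.642377660429016 [ 0.53699077 -0.1167169  -2.69728947] 59.69733774662018
(263, 203, 113, 117)
far rim of flange in tool (x should be 28) [3.03734740e+01 7.14512307e-02 7.59345363e+01 1.00000000e+00] [np.float64(-27.952860436790075), np.float64(28.255580437916166)]
(np.float64(319.1251367026543), np.float64(309.8237370165217))
(np.float64(319.3373251571401), np.float64(207.77228354253))
```

View pics/w3.png

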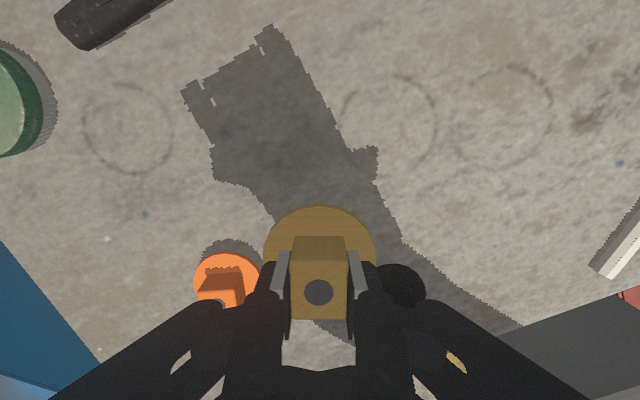

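The adapter is held squarely. The flange (263..376, top 203) is centred between the fingers, about 2 mm ahead in tool x. Now carry it over the head and turn to yaw 1.2.

>>> send_rows([
  [[2.2,2.5,0,0,0,-0.14],[4.8,5.6,0,0,0,-0.28],[7.6,8.9,0,0,0,-0.42],[10.4,12.1,0,0,0,-0.56],[13.2,15.4,0,0,0,-0.7],[16,18.7,0,0,0,-0.84],[18.4,21.5,0,0,0,-0.98],[20.2,23.6,0,0,0,-1.12],[21.3,24.9,0,0,0,-1.26],[21.7,25.3,0,0,0,-1.4]],
])

```text
clock: 6.4
eef_pos: [587.2, -101.8, 184.3]
tool_rot: [-3.14, 0.002, 0.974]
force: [0.0, 0.2, -2.7]
width: 23.0
gripper_force: 59.6
```

>>> send_rows([
  [[0,0,0,0,0,-0.14],[0,0,0,0,0,-0.227],[0,0,0,0,0,-0.227],[0,0,0,0,0,-0.227]],
])

```text
clock: 6.8
eef_pos: [587.2, -98.3, 185.0]
tool_rot: [-3.139, 0.0, 1.197]
force: [0.2, -0.4, -2.7]
width: 23.3
gripper_force: 59.6
```

```bash
python3 - <<'E'
from h import *
T,s=tool(); print(s['eef_pos'],s['tool_rot'],s['force'],s['qpos'][6]); print(totool([586.8,-98.9,132]))
t=grab('top');s=grab('scene')
o=lambda im,p,k:(lambda u,v:cv2.resize(np.ascontiguousarray(im['pixels'][int(v)-50:int(v)+50,int(u)-65:int(u)+65]),(390*1,300),interpolation=2))(*proj(im,p))
cv2.imwrite('pics/hov.png',np.hstack([o(t,[587,-97,60],1),o(s,[587,-97,60],1)])[:,:,::-1])
E
```

```text
[587.22259512 -98.29811997 184.96795738] [-3.13930849e+00  1.30411972e-04  1.19732179e+00] [ 0.214185   -0.36573432 -2.65468176] -0.4529606111489185
[-7.07666884e-01 -5.28781396e-02  5.29683091e+01  1.00000000e+00]
```

View pics/hov.png

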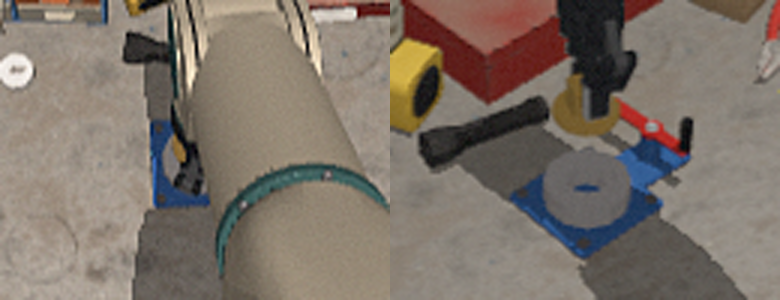

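In the scene view the adapter hangs upright above the ring, and the keeper is still open. I'll descend until contact.

>>> send_rows([
  [[0,0,2,0,0,0],[0,0,3.5,0,0,0],[0,0,4.5,0,0,0],[0,0,5,0,0,0],[0,0,5.4,0,0,0],[0,0,5.4,0,0,0]],
])

```text
clock: 7.5
eef_pos: [587.8, -98.2, 131.9]
tool_rot: [-3.141, 0.0, 1.2]
force: [-0.5, 0.8, -2.9]
width: 23.1
gripper_force: 59.7
```

>>> send_rows([
  [[0,0,0.2,0,0,0],[0,0,0.4,0,0,0],[0,0,0.6,0,0,0],[0,0,0.6,0,0,0]],
])

```text
clock: 7.9
eef_pos: [587.8, -98.2, 126.1]
tool_rot: [-3.141, 0.0, 1.2]
force: [-0.5, -0.5, -2.9]
width: 23.1
gripper_force: 59.7
```

>>> send_rows([
  [[0,0,0.1,0,0,0],[0,0,0.2,0,0,0],[0,0,0.3,0,0,0],[0,0,0.3,0,0,0]],
])

```text
clock: 8.3
eef_pos: [587.6, -98.4, 123.3]
tool_rot: [-3.141, 0.0, 1.2]
force: [-0.0, 0.4, -0.3]
width: 23.2
gripper_force: 60.1
```

>>> send_rows([
  [[0,0,0.1,0,0,0],[0,0,0.2,0,0,0],[0,0,0.3,0,0,0],[0,0,0.3,0,0,0]],
])

```text
clock: 8.7
eef_pos: [587.0, -98.6, 119.6]
tool_rot: [-3.14, 0.001, 1.2]
force: [-2.3, -0.6, -2.2]
width: 23.1
gripper_force: 59.8
```

>>> send_rows([
  [[0,0,0.1,0,0,0],[0,0,0.2,0,0,0],[0,0,0.3,0,0,0],[0,0,0.3,0,0,0]],
])

```text
clock: 9.1
eef_pos: [587.0, -98.6, 116.7]
tool_rot: [-3.14, 0.001, 1.2]
force: [-3.8, -3.0, -2.2]
width: 23.7
gripper_force: 59.8
```

>>> send_rows([
  [[0,0,0.05,0,0,0],[0,0,0.1,0,0,0],[0,0,0.15,0,0,0],[0,0,0.15,0,0,0]],
])

```text
clock: 9.5
eef_pos: [587.0, -98.5, 116.0]
tool_rot: [-3.14, 0.001, 1.2]
force: [-6.4, -1.4, 4.3]
width: 22.9
gripper_force: 60.6
```

The keys are riding on the ring at TCP z 116 with about 7 N. I'll relieve the side force and turn gently.

>>> send_rows([
  [[-0.03,-0.08,0,0,0,0],[-0.03,-0.08,0.03,0,0,0.02],[-0.03,-0.08,0.03,0,0,0.04],[-0.03,-0.08,0.03,0,0,0.06],[-0.03,-0.08,0.03,0,0,0.08],[-0.03,-0.08,0.03,0,0,0.08]],
])

```text
clock: 10.1
eef_pos: [586.6, -98.5, 115.1]
tool_rot: [-3.141, 0.001, 1.119]
force: [-4.4, -2.2, -1.0]
width: 22.9
gripper_force: 59.7
```

>>> send_rows([
  [[0,0,0.05,0,0,0],[0,0,0.1,0,0,0],[0,0,0.15,0,0,0],[0,0,0.15,0,0,0]],
])

```text
clock: 10.5
eef_pos: [586.7, -98.8, 113.7]
tool_rot: [-3.141, 0.001, 1.119]
force: [-4.6, -4.2, -1.7]
width: 23.1
gripper_force: 59.9
```

Dropping into the slots; continue.

>>> send_rows([
  [[-0.03,-0.05,0.1,0,0,0],[-0.06,-0.05,0.2,0,0,0],[-0.06,-0.05,0.3,0,0,0],[-0.06,-0.05,0.3,0,0,0]],
])

```text
clock: 10.9
eef_pos: [586.5, -98.8, 110.8]
tool_rot: [3.141, 0.0, 1.12]
force: [-2.7, -3.2, -1.8]
width: 23.1
gripper_force: 59.7
```

>>> send_rows([
  [[0,0,0.05,0,0,0],[0,0,0.1,0,0,0],[0,0,0.1,0,0,0]],
])

```text
clock: 11.2
eef_pos: [586.5, -98.8, 110.7]
tool_rot: [3.141, 0.0, 1.12]
force: [-4.8, -2.5, 5.2]
width: 23.2
gripper_force: 60.6
```

>>> send_rows([
  [[0,0,0.04,0,0,0],[0,0,0.04,0,0,0],[0,0,0.04,0,0,0]],
])

```text
clock: 11.5
eef_pos: [586.5, -98.8, 110.6]
tool_rot: [3.141, 0.0, 1.12]
force: [-5.3, -2.5, 8.7]
width: 23.2
gripper_force: 61.1
```

>>> send_rows([
  [[0,0,0,0,0,0],[0,0,0,0,0,0],[0,0,0,0,0,0],[0,0,0,0,0,0],[0,0,0,0,0,0],[0,0,0,0,0,0],[0,0,-1,0,0,0],[0,0,-4,0,0,0],[0,0,-8,0,0,0],[0,0,-10,0,0,0]],
], grip=0)

```text
clock: 12.5
eef_pos: [587.6, -98.6, 213.1]
tool_rot: [3.137, -0.002, 1.12]
force: [1.1, 0.1, 0.4]
width: 85.2
gripper_force: 0.0
```

The adapter is home (TCP z dropped from 116 to 110.6) and released. Next I go to the keeper pin with the fingers as a loose cage: gap about 25 mm, closing line tangential, yaw 0.

>>> send_rows([
  [[-2,0,0,0,0,0.14],[-5,0,0,0,0,0.28],[-8.4,0.1,0,0,0,0.42],[-8.4,0.1,0,0,0,0.56],[-8.4,0.1,0,0,0,0.7],[-8.4,0.1,0,0,0,0.84],[-8.4,0.1,0,0,0,0.98],[-8.4,0.1,0,0,0,1.12],[-8.4,0.1,0,0,0,1.12],[-8.4,0.1,0,0,0,1.12]],
], grip=170)

```text
clock: 13.5
eef_pos: [550.8, -174.3, 210.0]
tool_rot: [3.142, -0.001, 0.003]
force: [0.1, -0.9, -0.4]
width: 28.8
gripper_force: 0.0
```

```bash
python3 - <<'E'
from h import *
im=grab('wrist','w4.png'); T,s=tool(); print(s['eef_pos'],s['tool_rot'],s['width'])
for p in([551.5,-176,76],[589,-172.5,45],[587,-97,64]): print(proj(im,p))
E
```

```text
[ 550.72521274 -174.39907034  209.82442289] [-3.14144796e+00 -5.10305302e-04  2.88096580e-03] 28.24183220068403
(np.float64(321.6911649356527), np.float64(220.9716044701354))
(np.float64(316.77232214083637), np.float64(157.37845032727347))
(np.float64(203.61984054635076), np.float64(164.3655421345321))
```

View pics/w4.png

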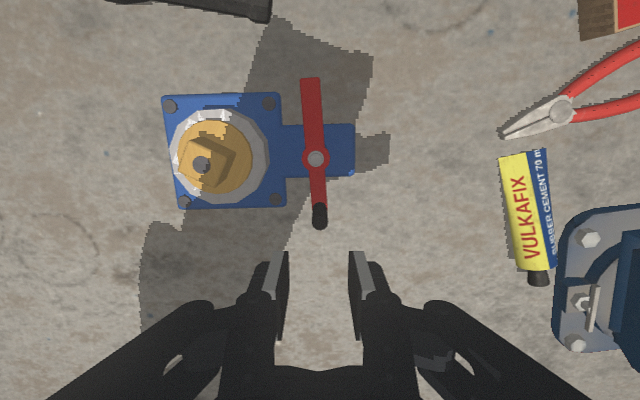

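The picture shows the brass adapter seated in the ring (block top at 205,160), the post at (316,158) and the pin at (320,216), within about 2 mm of the prediction. I'll descend round the pin.

>>> send_rows([
  [[0,0.1,3,0,0,0],[0,0.1,5,0,0,0],[0,0.1,7,0,0,0],[0,0.1,8.2,0,0,0],[0,0.1,9,0,0,0],[0,0.1,9,0,0,0]],
])

```text
clock: 14.15
eef_pos: [550.3, -175.5, 118.8]
tool_rot: [-3.141, 0.001, 0.0]
force: [-0.5, -0.5, -0.1]
width: 28.6
gripper_force: 0.0
```

>>> send_rows([
  [[0.08,0.52,0,0,0,-0.14],[0.24,1.03,0,0,0,-0.28],[0.46,1.51,0,0,0,-0.42],[0.75,1.96,0,0,0,-0.56],[1.1,2.36,0,0,0,-0.7],[1.5,2.7,0,0,0,-0.84],[1.94,2.99,0,0,0,-0.98],[2.42,3.22,0,0,0,-1.12],[2.93,3.37,0,0,0,-1.26],[3.45,3.45,0,0,0,-1.4]],
])

```text
clock: 15.15
eef_pos: [584.9, -210.0, 120.4]
tool_rot: [-3.141, 0.0, 1.406]
force: [-1.6, 2.3, 0.4]
width: 28.4
gripper_force: 1.0
```

>>> send_rows([
  [[0.05,0.4,0,0,0,-0.1],[0.13,0.8,0,0,0,-0.2],[0.2,1.0,0,0,0,-0.25],[0.2,1.0,0,0,0,-0.25]],
])

```text
clock: 15.55
eef_pos: [595.4, -210.3, 120.3]
tool_rot: [3.141, 0.001, 1.65]
force: [-0.8, -0.2, 1.3]
width: 28.8
gripper_force: 0.4
```

>>> send_rows([
  [[0,0.15,0,0,0,0],[0,0.3,0,0,0,0],[0,0.3,0,0,0,0]],
])

```text
clock: 15.85
eef_pos: [598.3, -210.1, 119.7]
tool_rot: [3.142, 0.001, 1.649]
force: [-1.1, -0.8, 0.2]
width: 28.1
gripper_force: 0.8
```

>>> send_rows([
  [[0,0.15,0,0,0,0],[0,0.3,0,0,0,0],[0,0.3,0,0,0,0]],
])

```text
clock: 16.15
eef_pos: [599.5, -209.9, 119.3]
tool_rot: [-3.137, 0.001, 1.649]
force: [-5.7, -2.1, 4.6]
width: 28.5
gripper_force: 3.1
```

Resistance jumped to about 6 N, so this is the stop. One more small push, then back off to re-centre and lift.

>>> send_rows([
  [[0,0.15,0,0,0,0],[0,0.15,0,0,0,0]],
])

```text
clock: 16.35
eef_pos: [599.7, -209.9, 119.1]
tool_rot: [-3.134, 0.0, 1.649]
force: [-7.9, -1.8, 6.0]
width: 28.5
gripper_force: 4.3
```

>>> send_rows([
  [[0,-0.5,0,0,0,0],[0,-1.05,0,0,0,0],[0,-1.05,0,0,0,0],[0,-1.05,-3,0,0,0],[0,-1.05,-7,0,0,0],[0,-1.05,-10,0,0,0],[0,-1.05,-10,0,0,0],[0,-1.05,-10,0,0,0]],
])

```text
clock: 17.15
eef_pos: [592.9, -209.9, 220.2]
tool_rot: [3.139, 0.001, 1.65]
force: [-0.2, 0.1, -0.0]
width: 28.7
gripper_force: 0.0
```

```bash
python3 - <<'E'
from h import *
im=grab('wrist','w5.png'); T,s=tool(); print(s['eef_pos'],s['force'])
print(proj(im,[587,-97,64]),proj(im,[589,-172.5,45]))
E
```

```text
[ 592.14233773 -209.87180516  218.99828885] [-0.32043101  0.01707562 -0.05577381]
(np.float64(323.2989601092187), np.float64(42.73611188664077)) (np.float64(317.0650721569439), np.float64(157.60310123517584))
```

View pics/w5.png

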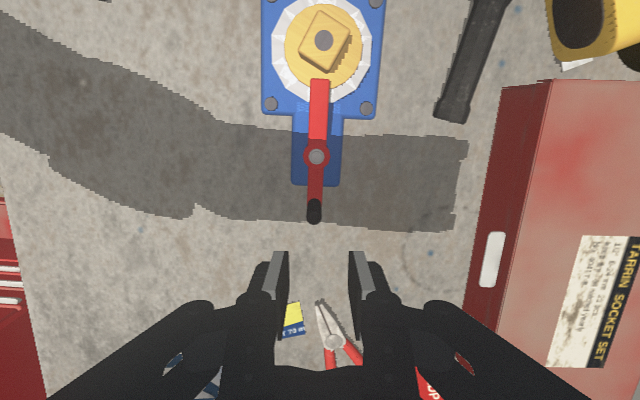

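The keeper arm runs from the post (316,156) to (320,80), over the flange and pointing at the socket centre. The adapter is seated flush and the gripper is clear.

```bash
python3 -c "
from cell import ctrl
print(ctrl.finish_job())"
```

```text
the job is handed in; nothing more can be done
None
```

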